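# Tighten the red cheese mould's press

## Robot

A 7-joint arm with a two-finger parallel gripper is mounted at the origin on the work surface. World frame = base frame: x ahead of the robot, y to its left, z up, the work surface at z = 0. Lengths are in m, angles in rad, forces in N, time in s.
With the tool pointing down it reaches from about 0.35 to 0.9 m from the base axis. Payload 8.1 kg.
Tool frame: the origin (TCP) lies at the very end of the fingers, on their centre line; the grasp point (between the pads) lies 19 mm behind it; z points along the fingers, y is the line along which they close (so a half turn about z gives the same grasp; the last joint's range is limited). The gripper opens to 92 mm and grips with 3 to 60 N. Pads are 19 mm wide; open, the fingers measure 130 mm over their backs; the gripper's body (75 mm by 190 mm) begins 47 mm behind the grasp point.
Start: joints at [-1.28, 0.434, 0.025, 1.573, -0.012, 1.134, -0.075], TCP at [0.24, 0.577, 0.198] pointing down, gripper open.
Joint ranges: [-2.62, 2.62], [-0.44, 2.09], [-1.27, 1.32], [0.08, 2.57], [-1.32, 4.46], [0.12, 2], [-2.74, 2.74]. Speed limits (rad/s): [2.22, 2.22, 3.01, 3.01, 3.14, 3.14, 3.14].

## Interface

Orientations are given as a rotation vector (axis times angle).
In Python, from cell import arm gives the robot as it stands.
- The arm moves only by the shell command python3 -m pendant 'ROWS' [FORCE]. ROWS is a JSON object of lists of equal length, an entry for each row: "slide": the shift along the tool's x, y, z in units of 0.3 m (1.0 is 0.3 m), a list of three; "dr": the turn, a rotation vector about the tool's x, y, z in units of 0.12 rad (1.0 is 0.12 rad), a list of three; "claw": the opening, from 0 (shut) to 1 (fully open). In form: {"slide": [[tx, ty, tz], ...], "dr": [[ax, ay, az], ...], "claw": [claw, ...]}. A call has 1 to 10 rows; each row shifts and turns the commanded pose from where the row before left it, along the tool's axes as they then stand; what a row does not reach is not made up. A row lasts 1/10 s, in which the tool goes at most 50 mm and 8.59 degrees, less where a joint would pass 70% of its speed; a pose out of reach is approached as far as the arm can. A call with a number of a shift or a turn outside -1 to 1 is refused whole. A call with a gripper value outside its range is refused whole. The fingers move at their own pace and stop on an object; FORCE is the grip in N (left out, the last holds). Time passes only in rows, so rows that do not move let the fingers close. It gives the time, the measured TCP pose, the force, the opening and the grip force at its end, in the units of the state.
- arm.observe(): the state, without advancing time (a new reading comes with each control period).
- arm.get_image(name): name is "side" or "top" or "wrist"; returns the picture (384x512x3 uint8, red, green, blue); there is no depth.
- arm.calibration(name): a dict with "K" (3x3 intrinsics, pixels), "xyz" and "orientation" of the camera in the world. Camera axes: x right, y up, looking along -z (the intrinsics and any distortion apply to the point x, -y, -z); pixel columns grow to the right and rows downward; lengths in m; the calibration is good to about 2 mm. The wrist camera is an equidistant fisheye: a pixel r from the principal point sees the ray r / f radians off the axis. A picture is of the moment at which its call begins: read the wrist's pose just before it. calibration takes no time and is no camera call; for the wrist camera it gives the pose at the moment of the call.
- arm.sign_off(): hands the job in; it is judged then, once.
The state is a dict: "clock": time; "joints": joint angles; "dq": joint speeds; "joint_efforts": joint torques, N m; "position": TCP position; "ee_rot": TCP orientation; "force": force on the tool from outside, world axes, zero at the start; "ft_torque": the same for the moment, N m; "width": opening from 0.0 (shut) to 1.0 (fully open); "gripper_force": force on a finger pad.
Only numpy, scipy, OpenCV 4.12 (cv2) and the standard library are available. Lean on these libraries where they do the work, as an engineer would, in place of code of your own. Each camera call takes 0.05 s, during which the arm holds its last target. There are 200 camera calls.

## Task

Tighten the cheese press that holds the red mould: wind its handwheel clockwise, seen from above, until the resistance comes up firm, do not force it well past that, and then let go. Leave the wheel of the press with the yellow mould as it is.

Things in the scene. Friction and masses are not known exactly. Their poses are not given: they have to be found in the camera images.
- red_grip (a point): Centre of the grip bar on the handwheel of the press with the RED mould, on the wheel's vertical axis, 213 mm above the table. Bar: black, upright, 100 mm long, 14 mm thick, top at 225 mm, white spots at its ends; pinch it from above across the 14 mm, at its middle. Wheel rim: dark steel, 116 mm across, top at 189 mm. x axis along the bar, z up; turns with the wheel.
- red_wheel (a joint): Winding angle of that wheel, rad, growing clockwise seen from above. Starts slack, 0 to 0.4; comes up firm at 1.3, where the bar lies along the aluminium cross beam under it (34 x 220 mm, top at 164 mm), pointing at the black marks near the beam's ends. Turning takes 0.2 to 0.35 N m on the way (less while paused); the wheel stays where it is left.
- red_clutch (a joint): Brass spring clutch under that wheel, rad: 0 while not forced. Once the wheel is firm (red_wheel 1.3), more than about 0.45 N m turns wheel and clutch on together, clockwise, 1.5 N m more per rad: the value is how far the wheel is forced past firm. Springs back to 0 when let go. Above 0.25 (14 degrees) is forced well past firm.
- yellow_tip (a point): One end of the grip bar of the press with the YELLOW mould, 50 mm from its wheel's axis, 213 mm above the table. The presses are otherwise alike and fixed to the table: wooden base 180 x 220 mm, round plastic mould 120 mm across, white lid on it, two steel posts, cross beam, wheel on top. This one is to be left alone.

How it is judged:
By the outcome, as a careful person would: the job done as asked, in the order asked, and still so for the second after the job is handed in, with the robot touching nothing.
It also fails if it takes over 37 s, if anything falls off the work surface, if the arm or the gripper's body presses on something with over 40 N, if the wrist force passes 120 N, or if a joint passes its speed limit or range.

## Working session

There is one attempt and no reset: what is moved stays moved. The work goes in short steps, Python scripts to look and compute and a shell command to move; the robot and the scene stay as the last step left them, time stands still between calls to the robot, and variables do not carry over. Pictures are saved under pics/ and viewed, at most 10 in all, crops included, and the job is handed in when it is done.

```bash
mkdir -p pics; python3 - <<'E'
from cell import arm
import cv2
for n in("top","side"):
    im=arm.get_image(n); cv2.imwrite(f"pics/{n}0.png",im[:,:,::-1]); c=arm.calibration(n);print(n,c)
print(arm.observe())
E
```

```text
top {'K': array([[420.17164301,   0.        , 256.98653625],
       [  0.        , 420.17164301, 194.07072121],
       [  0.        ,   0.        ,   1.        ]]), 'xyz': array([ 0.41777739, -0.01788774,  1.04986861]), 'orientation': array([ 0.16093894, -0.13538373, -1.5450907 ])}
side {'K': array([[399.42237941,   0.        , 256.49258338],
       [  0.        , 399.42237941, 184.65021189],
       [  0.        ,   0.        ,   1.        ]]), 'xyz': array([0.53806089, 0.63979552, 0.65996596]), 'orientation': array([ 0.00726372, -1.4642155 , -2.72646047])}
{'clock': 0.1, 'joints': array([-1.27960796,  0.43515322,  0.02495164,  1.57401553, -0.01157403,
        1.13398527, -0.0751065 ]), 'dq': array([-6.89494279e-04, -1.11744287e-03, -5.16586642e-04, -8.75727396e-04,
       -1.10994115e-03,  1.48442631e-03, -4.76007286e-05]), 'joint_efforts': array([ 2.71552795e-03, -6.69122815e+01,  9.87879597e-01, -3.15145469e+01,
       -6.04897365e-02,  3.74064466e-02,  8.47850310e-05]), 'position': array([0.23966306, 0.57668093, 0.19721963]), 'ee_rot': array([-6.14615246e-01, -3.08074632e+00,  2.21546158e-03]), 'force': array([-0.31838802, -0.46047417, -0.32731532]), 'ft_torque': array([-0.02500024,  0.02156391, -0.00173678]), 'gripper_force': 0.0, 'width': 0.9972478329988601}
```

View pics/top0.png

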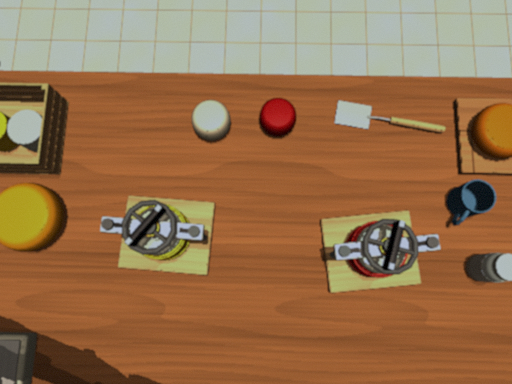

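View pics/side0.png

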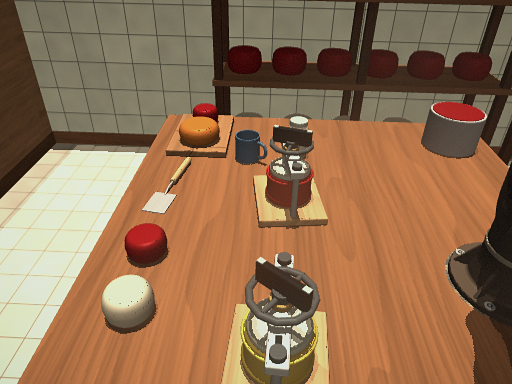

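The top view shows the red press near (390,247) and the yellow one near (150,228). Next I'll zoom in on the red bar.

```bash
cat > h.py <<'E'
import numpy as np
from scipy.spatial.transform import Rotation as R
from cell import arm
def topix(P,n="top"):
    c=arm.calibration(n);K=c["K"];p=R.from_rotvec(c["orientation"]).inv().apply(np.atleast_2d(P)-c["xyz"])
    p=p*[1,-1,-1];q=p@K.T;return q[:,:2]/q[:,2:]
def ray(uv,z,n="top"):
    c=arm.calibration(n);K=c["K"];d=np.linalg.inv(K)@[*uv,1.];d=R.from_rotvec(c["orientation"]).apply(d*[1,-1,-1])
    return c["xyz"]+d*(z-c["xyz"][2])/d[2]
E
python3 - <<'E'
import cv2
from h import *
im=cv2.imread("pics/top0.png")
cv2.imwrite("pics/top0c.png",cv2.resize(im[195:300,315:455],None,fx=5.5,fy=5.5,interpolation=cv2.INTER_CUBIC))
for uv,z in(((390,247),.189),((152,228),.189)):print(ray(uv,z))
E
```

```text
[ 0.47842859 -0.27410854  0.189     ]
[0.5071207 0.2129248 0.189    ]
```

View pics/top0c.png

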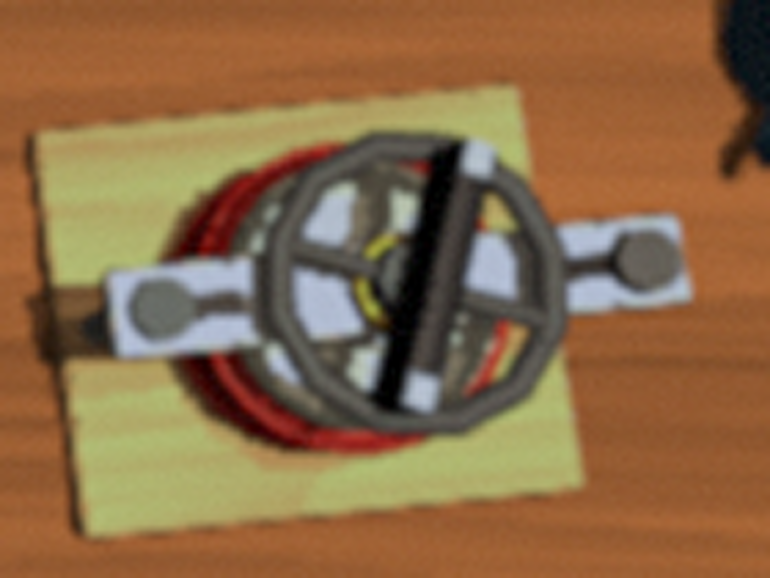

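The crop shows the bar's white spots at about (477,160) and (421,392). The beam end corners are at (107,272)/(118,355) and (678,215)/(690,300).

```bash
python3 - <<'E'
from h import *
f=lambda u,v,z:ray((315+u/5.5-.4,195+v/5.5-.4),z)
a,b=f(477,160,.225),f(421,392,.225)
c,d=f(112.5,313,.164),f(684,258,.164)
print(a,b,(a+b)/2,np.linalg.norm(a-b));print(c,d,(c+d)/2,np.linalg.norm(c-d))
ang=lambda p,q:np.arctan2(*(q-p)[[1,0]])
print(ang(b,a),ang(c,d))
print("rim",f(419,283,.189))
o=arm.observe();M=R.from_rotvec(o["ee_rot"]).as_matrix();print(M,o["position"])
# wrist-cam-type info for arrival
E
```

```text
[ 0.52189012 -0.28722294  0.225     ] [ 0.43974445 -0.26424111  0.225     ] [ 0.48081728 -0.27573202  0.225     ] 0.08529991124256608
[ 0.4684206  -0.16707546  0.164     ] [ 0.49374896 -0.38377063  0.164     ] [ 0.48108478 -0.27542305  0.164     ] 0.21817039572022479
-0.27279471430159197 -1.4544395210979006
rim [ 0.48037086 -0.27575865  0.189     ]
[[-9.23444861e-01  3.83730924e-01 -4.08577510e-04]
 [ 3.83731115e-01  9.23443875e-01 -1.35675013e-03]
 [-1.43328581e-04 -1.40966784e-03 -9.99998996e-01]] [0.23966306 0.57668093 0.19721963]
```

```bash
python3 -m pendant '{"slide":[[0,0,-0.16],[0,0,-0.16],[0,0,-0.16],[0,0,-0.16],[-0.09,-0.115,0],[-0.09,-0.115,0],[-0.09,-0.115,0],[-0.09,-0.115,0],[-0.09,-0.115,0],[-0.09,-0.115,0]],"dr":[[0,0,0],[0,0,0],[0,0,0],[0,0,0],[0,0,0],[0,0,0],[0,0,0],[0,0,0],[0,0,0],[0,0,0]],"claw":[1,1,1,1,1,1,1,1,1,1]}' 25
python3 -m pendant '{"slide":[[-0.09,-0.115,0],[-0.09,-0.115,0],[-0.09,-0.115,0],[-0.09,-0.115,0],[-0.09,-0.115,0],[-0.09,-0.115,0],[-0.09,-0.115,0],[-0.09,-0.115,0],[-0.09,-0.115,0],[-0.09,-0.115,0]],"dr":[[0,0,0],[0,0,0],[0,0,0],[0,0,0],[0,0,0],[0,0,0],[0,0,0],[0,0,0],[0,0,0],[0,0,0]],"claw":[1,1,1,1,1,1,1,1,1,1]}'
cat >> h.py <<'E'
def togo(t,yaw):
    o=arm.observe();r=R.from_rotvec(o["ee_rot"]);M=r.as_matrix();y=np.arctan2(M[1,0],M[0,0])
    des=R.from_matrix(np.array([[np.cos(yaw),np.sin(yaw),0],[np.sin(yaw),-np.cos(yaw),0],[0,0,-1]]))
    print("clock",o["clock"],"pos",o["position"],"yaw",y,"joints",o["joints"].round(2))
    print("F",o["force"].round(2),"T",o["ft_torque"].round(2),"w",o["width"],o["gripper_force"])
    print("slide",(M.T@(np.array(t)-o["position"])/.3).round(4),"dr",((r.inv()*des).as_rotvec()/.12).round(3))
E
python3 -c "
from h import *
togo([.481,-.2757,.3],2.869)"
```

```text
clock: 1.1
position: [0.3101, 0.3219, 0.3896]
ee_rot: [-0.615, -3.081, 0.0]
force: [0.6, 0.1, 0.5]
width: 1.002
gripper_force: 0.0
clock: 2.1
position: [0.4267, -0.1002, 0.3899]
ee_rot: [0.614, 3.081, 0.001]
force: [0.2, 0.2, 0.4]
width: 0.997
gripper_force: 0.0
clock 2.1 pos [ 0.42670031 -0.10022045  0.38993057] yaw 2.7479285360222407 joints [-0.64 -0.04  0.74  1.69  0.03  1.48  1.27]
F [0.21 0.17 0.37] T [ 0.05 -0.13  0.01] w 0.9971809246286755 0.0
slide [-0.3915 -0.4709  0.2995] dr [ 5.000e-03  1.000e-03 -1.009e+00]
```

```bash
python3 -m pendant '{"slide":[[-0.078,-0.094,0.04],[-0.078,-0.094,0.04],[-0.078,-0.094,0.04],[-0.078,-0.094,0.04],[-0.078,-0.094,0.04],[0,0,0.03],[0,0,0.03],[0,0,0.03],[0,0,0]],"dr":[[0,0,0],[0,0,0],[0,0,0],[0,0,0],[0,0,0],[0,0,-0.5],[0,0,-0.5],[0,0,0],[0,0,0]],"claw":[1,1,1,1,1,1,1,1,1]}'
python3 - <<'E'
from h import *
import cv2
togo([.481,-.2757,.197],2.869)
c=arm.calibration("wrist");im=arm.get_image("wrist");cv2.imwrite("pics/w1.png",im[:,:,::-1]);print(c)
p=R.from_rotvec(c["orientation"]).inv().apply(np.array([[.481,-.2757,.225],[.5219,-.2872,.225],[.4397,-.2642,.225]])-c["xyz"])*[1,-1,-1]
th=np.arctan2(np.hypot(p[:,0],p[:,1]),p[:,2]);K=c["K"]
print(K[[0,1],2]+K[0,0]*th[:,None]*p[:,:2]/np.hypot(p[:,0],p[:,1])[:,None])
E
```

```text
clock: 3.0
position: [0.4803, -0.2728, 0.3017]
ee_rot: [-0.431, -3.11, -0.001]
force: [-0.3, 0.3, 0.1]
width: 0.999
gripper_force: 0.0
clock 3.0 pos [ 0.48025378 -0.27279156  0.30167862] yaw 2.8661923180921356 joints [-0.24  0.31  0.9   1.63 -0.25  1.32  1.99]
F [-0.32  0.25  0.06] T [ 0.02 -0.02 -0.02] w 0.9987527720757671 0.0
slide [-0.0058 -0.0089  0.3489] dr [ 0.005 -0.018 -0.023]
{'K': array([[297.31863964,   0.        , 257.33013409],
       [  0.        , 297.31863964, 193.3823204 ],
       [  0.        ,   0.        ,   1.        ]]), 'xyz': array([ 0.40519022, -0.25077663,  0.4896778 ]), 'orientation': array([-0.2501571 , -0.19092366,  1.28615289])}
[[253.31897846 193.18513021]
 [253.53745372 234.80717765]
 [253.01812319 147.33546664]]
```

View pics/w1.png

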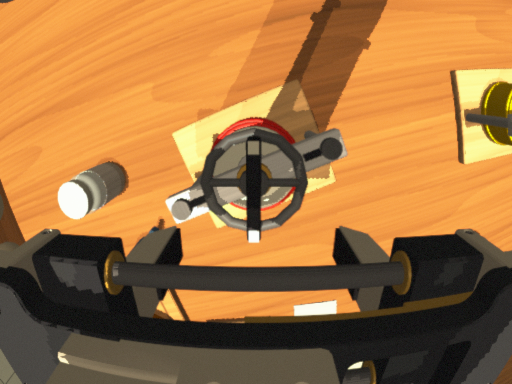

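The wrist view shows the bar's spots at (253,143) and (253.5,236), within a few pixels of the prediction. I'll descend and close.

```bash
python3 -m pendant '{"slide":[[-0.006,-0.009,0.05],[0,0,0.05],[0,0,0.05],[0,0,0.05],[0,0,0.05],[0,0,0.05],[0,0,0.025],[0,0,0.02],[0,0,0],[0,0,0]],"dr":[[0,0,0],[0,0,0],[0,0,0],[0,0,0],[0,0,0],[0,0,0],[0,0,0],[0,0,0],[0,0,0],[0,0,0]],"claw":[1,1,1,1,1,1,1,1,1,1]}' 25
python3 -c "
from h import *
togo([.481,-.2757,.197],2.869)"
```

```text
clock: 4.05
position: [0.4822, -0.2767, 0.2]
ee_rot: [0.429, 3.111, -0.0]
force: [-0.2, -0.5, -0.1]
width: 1.001
gripper_force: 0.0
clock 4.05 pos [ 0.48215509 -0.27672154  0.1999864 ] yaw 2.867603572156107 joints [-0.19  0.4   0.85  1.79 -0.33  1.1   2.07]
F [-0.21 -0.51 -0.06] T [ 0.01 -0.01 -0.01] w 1.0012931882328273 0.0
slide [0.0046 0.0022 0.01  ] dr [-0.001  0.006 -0.012]
```

```bash
python3 -m pendant '{"slide":[[0.004,0.002,0.01],[0,0,0],[0,0,0],[0,0,0],[0,0,0],[0,0,0],[0,0,0],[0,0,0]],"dr":[[0,0,0],[0,0,0],[0,0,0],[0,0,0],[0,0,0],[0,0,0],[0,0,0],[0,0,0]],"claw":[1,0.5,0.3,0.1,0.1,0.1,0.1,0.1]}' 30
python3 -c "
from h import *
togo([.481,-.2757,.197],2.869-1.18)"
```

```text
clock: 4.85
position: [0.4808, -0.2757, 0.1964]
ee_rot: [-0.429, -3.112, -0.0]
force: [0.8, -0.5, -0.3]
width: 0.442
gripper_force: 0.0
clock 4.85 pos [ 0.48084936 -0.27565539  0.19642307] yaw 2.8676891577283494 joints [-0.19  0.4   0.85  1.8  -0.33  1.1   2.07]
F [ 0.79 -0.5  -0.3 ] T [ 0.03 -0.07 -0.01] w 0.442469379925684 0.0
slide [-0.0005 -0.     -0.0019] dr [ 0.    -0.     9.822]
```

```bash
python3 -m pendant '{"slide":[[0,0,0],[0,0,0],[0,0,0],[0,0,0],[0,0,0],[0,0,0],[0,0,0],[0,0,0]],"dr":[[0,0,0],[0,0,0],[0,0,0],[0,0,0],[0,0,0],[0,0,0],[0,0,0],[0,0,0]],"claw":[0.1,0.1,0.1,0.1,0.1,0.1,0.1,0.1]}' 30
python3 -c "
from h import *
togo([.481,-.2757,.197],2.869-1.18)"
```

```text
clock: 5.65
position: [0.4809, -0.2759, 0.1966]
ee_rot: [0.429, 3.112, -0.0]
force: [-0.1, -2.5, 2.1]
width: 0.105
gripper_force: 1.1
clock 5.65 pos [ 0.48090623 -0.27590952  0.196564  ] yaw 2.867603826540048 joints [-0.19  0.4   0.85  1.8  -0.33  1.1   2.07]
F [-0.08 -2.5   2.15] T [-0.31  0.09 -0.02] w 0.10498620178098558 1.136304956744425
slide [-0.0001  0.0008 -0.0015] dr [-0.000e+00  4.000e-03  9.822e+00]
```

```bash
python3 -m pendant '{"slide":[[0,0,0],[0,0,0],[0,0,0],[0,0,0]],"dr":[[0,0,0],[0,0,0],[0,0,0],[0,0,0]],"claw":[0,0,0,0]}' 30
python3 -c "
from h import *
togo([.481,-.2757,.197],2.869-1.18)
import cv2
cv2.imwrite('pics/w2.png',arm.get_image('wrist')[:,:,::-1])"
```

```text
clock: 6.05
position: [0.4811, -0.2755, 0.1965]
ee_rot: [0.428, 3.112, 0.0]
force: [-0.8, 0.6, 4.4]
width: 0.004
gripper_force: 2.1
clock 6.05 pos [ 0.48105753 -0.27547831  0.19653399] yaw 2.867954129157642 joints [-0.19  0.4   0.85  1.8  -0.33  1.1   2.07]
F [-0.83  0.62  4.42] T [0.04 0.03 0.03] w 0.003931564025467215 2.0967469770403113
slide [-0.     -0.0008 -0.0016] dr [4.000e-03 0.000e+00 9.825e+00]
```

View pics/w2.png

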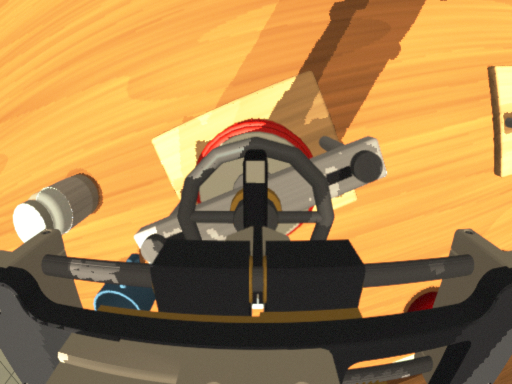

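The fingers are over the bar's middle with only a thin gap at (258,285), and the reported width of 0.004 is too small for the bar. I'll check this crop and a crop from the side.

```bash
python3 - <<'E'
import cv2,numpy as np
from h import *
from cell import arm
w=cv2.resize(cv2.imread("pics/w2.png")[130:330,170:350],(540,600),interpolation=cv2.INTER_CUBIC)
s=arm.get_image("side")[:,:,::-1];cv2.imwrite("pics/s2.png",s)
u=topix([[.481,-.2757,.2]],"side")[0].astype(int);print(u)
s=cv2.resize(s[u[1]-60:u[1]+60,u[0]-26:u[0]+26],(260,600),interpolation=cv2.INTER_CUBIC)
cv2.imwrite("pics/c2.png",np.hstack([w,s]))
togo([.481,-.2757,.197],2.869)
E
```

```text
[291 137]
clock 6.15 pos [ 0.48100615 -0.27555267  0.19651441] yaw 2.8678156671562816 joints [-0.19  0.4   0.85  1.8  -0.33  1.1   2.07]
F [0.38 0.82 4.47] T [ 0.06  0.03 -0.02] w 0.005449391097566552 2.2538859222549945
slide [-0.0001 -0.0005 -0.0016] dr [ 0.002  0.002 -0.01 ]
```

View pics/c2.png

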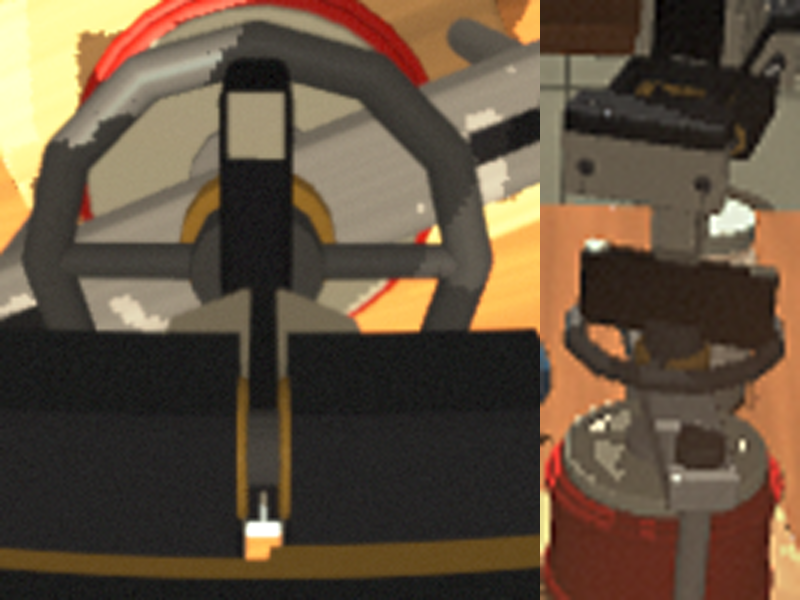

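The side view shows the finger ending at the bar's top edge and the bar face unobstructed. That suggests the fingers sit on top of the bar, so I'll check the heights by projection.

```bash
python3 - <<'E'
from h import *
c=np.array([.481,-.2757,0]);d=np.array([np.cos(-.273),np.sin(-.273),0]);n=np.array([-d[1],d[0],0])
def crop(P):
    q=topix(P,"side");return ((q-[265,77])*5+[540,0]).round(0)
P=[c+s*.05*d+k*.007*n+[0,0,z] for z in(.225,.2) for k in(1,-1) for s in(1,-1)]
print("bar corners",crop(P));o=arm.observe()
print("tcp",crop([o["position"],o["position"]+[0,0,.03],o["position"]+[0,0,.066]]))
cw=arm.calibration("wrist");
def wp(Q):
    p=R.from_rotvec(cw["orientation"]).inv().apply(np.array(Q)-cw["xyz"])*[1,-1,-1]
    r=np.hypot(p[:,0],p[:,1]);return cw["K"][[0,1],2]+297.32*(np.arctan2(r,p[:,2])/r)[:,None]*p[:,:2]
print("wrist crop bar",((wp(P)-[170,130])*3).round(0));print("tcp",((wp([o["position"],o["position"]+[0,0,.066]])-[170,130])*3).round(0))
E
```

```text
bar corners [[575. 249.]
 [770. 280.]
 [583. 238.]
 [776. 268.]
 [573. 294.]
 [765. 325.]
 [581. 283.]
 [771. 313.]]
tcp [[671. 310.]
 [675. 256.]
 [680. 189.]]
wrist crop bar [[288. 532.]
 [294.  85.]
 [225. 532.]
 [217.  85.]
 [285. 470.]
 [290.  64.]
 [229. 470.]
 [223.  64.]]
tcp [[257. 280.]
 [256. 438.]]
```

```bash
python3 -m pendant '{"slide":[[0,0,0],[0,0,0],[0,0,0],[0,0,0],[0,0,0]],"dr":[[0,0,0],[0,0,0],[0,0,0],[0,0,0],[0,0,0]],"claw":[0.4,0.4,0.4,0.4,0.4]}' 30
python3 - <<'E'
import cv2,numpy as np
from h import *
w=cv2.resize(arm.get_image("wrist")[130:330,170:350,::-1],(540,600),interpolation=cv2.INTER_CUBIC)
s=cv2.resize(arm.get_image("side")[77:197,265:317,::-1],(260,600),interpolation=cv2.INTER_CUBIC)
cv2.imwrite("pics/c3.png",np.hstack([w,s]))
togo([.481,-.2757,.197],2.869)
E
```

```text
clock: 6.65
position: [0.4804, -0.2757, 0.196]
ee_rot: [-0.429, -3.111, 0.0]
force: [0.0, -0.1, -0.8]
width: 0.378
gripper_force: 0.0
clock 6.75 pos [ 0.48052453 -0.27568388  0.19615943] yaw 2.867480505404941 joints [-0.19  0.4   0.85  1.8  -0.33  1.1   2.07]
F [-0.45 -0.21  0.4 ] T [ 0.01 -0.01  0.02] w 0.39133630236868155 0.0
slide [-0.0015  0.0004 -0.0028] dr [-0.001 -0.005 -0.013]
```

View pics/c3.png

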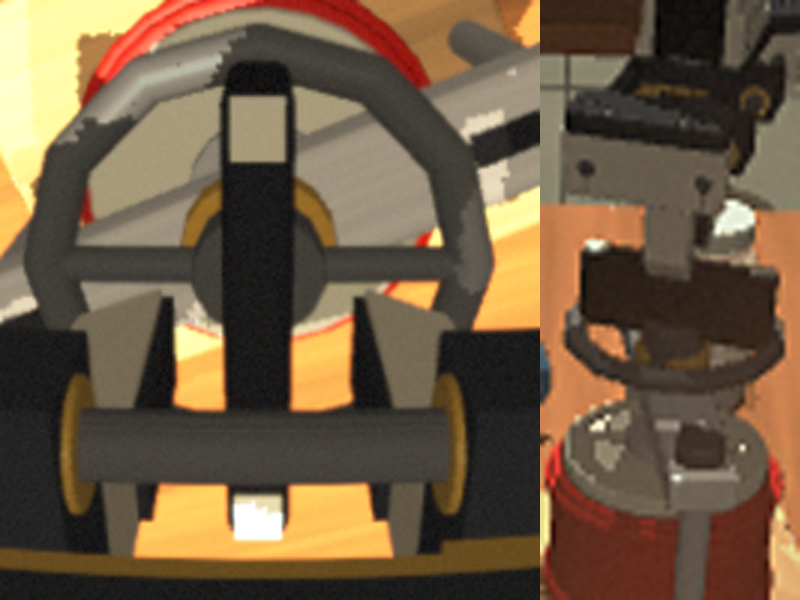

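With the fingers part open, the near fingertip ends at about y=278 in the side crop, against about 325 expected. So the tips really are only at bar-top height, about 25 mm higher than the reported TCP. I'll creep down in small steps and watch the force.

```bash
python3 -m pendant '{"slide":[[0,0,0.01],[0,0,0.01],[0,0,0]],"dr":[[0,0,0],[0,0,0],[0,0,0]],"claw":[0.4,0.4,0.4]}' 30
python3 -m pendant '{"slide":[[0,0,0.01],[0,0,0]],"dr":[[0,0,0],[0,0,0]],"claw":[0.4,0.4]}' 30
```

```text
clock: 7.05
position: [0.4805, -0.2754, 0.1898]
ee_rot: [-0.429, -3.111, -0.0]
force: [0.7, 0.9, 0.6]
width: 0.403
gripper_force: 0.0
clock: 7.25
position: [0.4807, -0.2755, 0.187]
ee_rot: [-0.429, -3.112, -0.0]
force: [0.2, -0.5, -0.3]
width: 0.401
gripper_force: 0.0
```

```bash
python3 -m pendant '{"slide":[[0,0,0.01],[0,0,0]],"dr":[[0,0,0],[0,0,0]],"claw":[0.4,0.4]}' 30
python3 -m pendant '{"slide":[[0,0,0.01],[0,0,0]],"dr":[[0,0,0],[0,0,0]],"claw":[0.4,0.4]}' 30
python3 -m pendant '{"slide":[[0,0,0.01],[0,0,0]],"dr":[[0,0,0],[0,0,0]],"claw":[0.4,0.4]}' 30
python3 - <<'E'
import cv2,numpy as np
from h import *
w=cv2.resize(arm.get_image("wrist")[130:330,170:350,::-1],(540,600),interpolation=cv2.INTER_CUBIC)
s=cv2.resize(arm.get_image("side")[77:197,265:317,::-1],(260,600),interpolation=cv2.INTER_CUBIC)
cv2.imwrite("pics/c4.png",np.hstack([w,s]))
E
```

```text
clock: 7.45
position: [0.4807, -0.2755, 0.1841]
ee_rot: [-0.429, -3.112, -0.0]
force: [0.1, 0.3, -0.4]
width: 0.401
gripper_force: 0.0
clock: 7.65
position: [0.4807, -0.2755, 0.1811]
ee_rot: [-0.429, -3.112, -0.0]
force: [0.0, -0.1, -0.3]
width: 0.401
gripper_force: 0.0
clock: 7.85
position: [0.4807, -0.2755, 0.1781]
ee_rot: [-0.429, -3.112, -0.0]
force: [0.6, 0.9, 0.0]
width: 0.398
gripper_force: 0.0
```

View pics/c4.png

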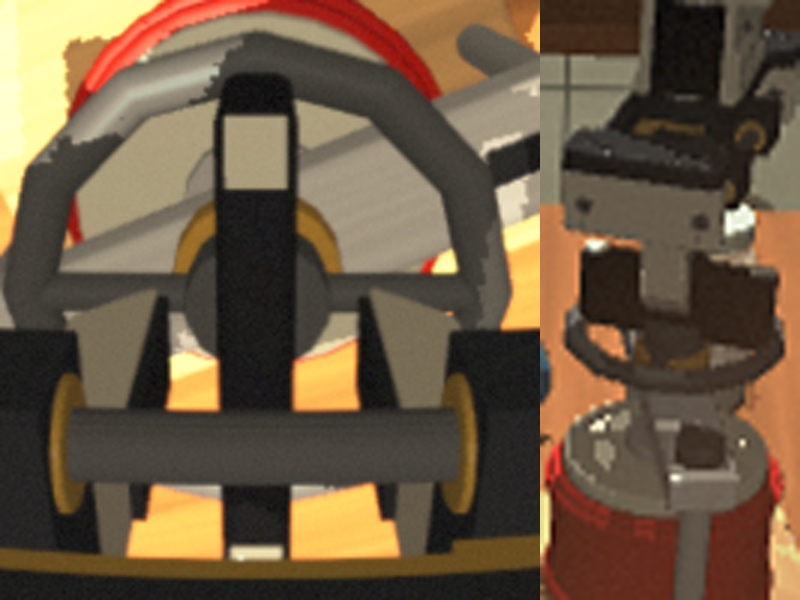

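The finger now overlaps the bar face, with its tip at y=315 in the side crop, about 20 mm below the bar's top. I'll close.

```bash
python3 -m pendant '{"slide":[[0,0,0],[0,0,0],[0,0,0],[0,0,0],[0,0,0],[0,0,0]],"dr":[[0,0,0],[0,0,0],[0,0,0],[0,0,0],[0,0,0],[0,0,0]],"claw":[0,0,0,0,0,0]}' 35
python3 -c "
from h import *
togo([.481,-.2757,.178],2.869-1.18)"
```

```text
clock: 8.55
position: [0.4807, -0.2764, 0.1786]
ee_rot: [0.43, 3.112, -0.002]
force: [-1.1, -4.7, -0.6]
width: 0.152
gripper_force: 35.0
clock 8.55 pos [ 0.48072906 -0.27643848  0.17859124] yaw 2.8670814055310436 joints [-0.17  0.42  0.84  1.82 -0.35  1.06  2.09]
F [-1.09 -4.69 -0.57] T [-0.95  0.25 -0.01] w 0.15225056339617865 34.96365129947662
slide [-0.0002  0.0026  0.002 ] dr [-4.000e-03  8.000e-03  9.817e+00]
```

The fingers hold the bar: 14 mm opening at 35 N. Now I'll wind.

```bash
python3 -m pendant '{"slide":[[0,0,0],[0,0,0],[0,0,0],[0,0,0],[0,0,0],[0,0,0],[0,0,0],[0,0,0],[0,0,0],[0,0,0]],"dr":[[0,0,0.4],[0,0,0.6],[0,0,0.6],[0,0,0.6],[0,0,0.6],[0,0,0.6],[0,0,0.6],[0,0,0.6],[0,0,0.6],[0,0,0.6]],"claw":[0,0,0,0,0,0,0,0,0,0]}' 45
python3 -c "
from h import *
togo([.481,-.2757,.178],2.869-1.18)"
```

```text
clock: 9.55
position: [0.4808, -0.2765, 0.1786]
ee_rot: [1.468, 2.776, -0.002]
force: [-1.3, -4.7, -1.0]
width: 0.145
gripper_force: 45.0
clock 9.55 pos [ 0.48079216 -0.27651456  0.17859157] yaw 2.1687825997649153 joints [-0.29  0.48  1.03  1.83 -0.46  1.1   1.51]
F [-1.31 -4.65 -1.01] T [-1.2  0.2  0.3] w 0.14548896310912107 45.031782388687134
slide [0.0019 0.0021 0.002 ] dr [-3.000e-03  1.200e-02  3.998e+00]
```

```bash
python3 -m pendant '{"slide":[[0,0,0],[0,0,0],[0,0,0],[0,0,0],[0,0,0],[0,0,0],[0,0,0]],"dr":[[0,0,0.5],[0,0,0.5],[0,0,0.5],[0,0,0.5],[0,0,0.5],[0,0,0.5],[0,0,0.3]],"claw":[0,0,0,0,0,0,0]}'
python3 -c "
from h import *
togo([.481,-.2757,.178],2.869-1.18)"
python3 -m pendant '{"slide":[[0,0,0],[0,0,0]],"dr":[[0,0,0.2],[0,0,0.2]],"claw":[0,0]}'
python3 -c "
from h import *
togo([.481,-.2757,.178],2.869-1.18)"
```

```text
clock: 10.25
position: [0.4808, -0.2766, 0.1786]
ee_rot: [1.985, 2.434, -0.002]
force: [-0.5, -4.7, -1.1]
width: 0.147
gripper_force: 45.1
clock 10.25 pos [ 0.48078539 -0.27662295  0.17858063] yaw 1.7734256249653904 joints [-0.34  0.54  1.15  1.83 -0.54  1.13  1.2 ]
F [-0.53 -4.74 -1.09] T [-1.31  0.28  0.27] w 0.1474487308396677 45.05097270011902
slide [0.0029 0.0013 0.0019] dr [-0.002  0.015  0.704]
clock: 10.45
position: [0.4808, -0.2766, 0.1786]
ee_rot: [2.041, 2.387, -0.002]
force: [-0.6, -4.7, 0.0]
width: 0.15
gripper_force: 45.1
clock 10.45 pos [ 0.48081411 -0.27661762  0.17859997] yaw 1.726771455301326 joints [-0.34  0.54  1.16  1.83 -0.55  1.14  1.16]
F [-0.56 -4.71  0.02] T [-1.34  0.25  0.31] w 0.14986452567982864 45.052231550216675
slide [0.0029 0.0011 0.002 ] dr [-0.001  0.015  0.315]
```

```bash
for k in 1; do :; done
python3 -m pendant '{"slide":[[0,0,0],[0,0,0]],"dr":[[0,0,0.2],[0,0,0.2]],"claw":[0,0]}' >/dev/null; python3 -c "
from h import *
togo([.481,-.2757,.178],1.689)"
python3 -m pendant '{"slide":[[0,0,0],[0,0,0]],"dr":[[0,0,0.15],[0,0,0.15]],"claw":[0,0]}' >/dev/null; python3 -c "
from h import *
togo([.481,-.2757,.178],1.689)"
```

```text
clock 10.65 pos [ 0.48081861 -0.27662211  0.17860924] yaw 1.6788086848216293 joints [-0.35  0.55  1.17  1.83 -0.56  1.14  1.12]
F [-0.94 -4.74 -0.15] T [-1.38  0.25  0.44] w 0.14558606805062252 45.08458971977234
slide [0.003  0.0009 0.002 ] dr [ 0.     0.014 -0.085]
clock 10.85 pos [ 0.48080936 -0.27660983  0.17857861] yaw 1.643339790777602 joints [-0.35  0.56  1.18  1.83 -0.56  1.14  1.1 ]
F [-2.02 -5.72 -1.17] T [-1.38  0.29  0.52] w 0.15226538393035116 45.17186522483826
slide [0.003  0.0009 0.0019] dr [-0.001  0.015 -0.381]
```

```bash
python3 -m pendant '{"slide":[[0,0,0],[0,0,0]],"dr":[[0,0,0.2],[0,0,0.1]],"claw":[0,0]}' >/dev/null; python3 -c "
from h import *
togo([.481,-.2757,.178],1.689)
for n in range(4): arm.get_image('top');print(arm.observe()['ft_torque'][2].round(3))"
```

```text
clock 11.05 pos [ 0.48080825 -0.27666746  0.17860602] yaw 1.607245242784954 joints [-0.36  0.56  1.19  1.83 -0.57  1.15  1.07]
F [-1.65 -5.83 -0.61] T [-1.43  0.21  0.53] w 0.1476102660817908 45.220710039138794
slide [0.0032 0.0008 0.002 ] dr [-0.     0.016 -0.681]
0.545
0.583
0.586
0.555
```

Torque has risen to about 0.56 N m, roughly 0.08 rad into the clutch, so the wheel is firm. I'll ease off within the clutch's spring-back, open and lift.

```bash
python3 -m pendant '{"slide":[[0,0,0],[0,0,0],[0,0,0],[0,0,0],[0,0,0],[0,0,0],[0,0,0],[0,0,0]],"dr":[[0,0,-0.25],[0,0,-0.2],[0,0,0],[0,0,0],[0,0,0],[0,0,0],[0,0,0],[0,0,0]],"claw":[0,0,0.1,0.25,0.4,0.4,0.4,0.4]}'
python3 -m pendant '{"slide":[[0,0,-0.02],[0,0,-0.06],[0,0,-0.1],[0,0,-0.12],[0,0,-0.12],[0,0,-0.12],[0,0,0],[0,0,0]],"dr":[[0,0,0],[0,0,0],[0,0,0],[0,0,0],[0,0,0],[0,0,0],[0,0,0],[0,0,0]],"claw":[0.4,0.4,0.4,0.4,0.4,0.4,0.4,0.4]}'
python3 - <<'E'
import cv2,numpy as np
from h import *
w=cv2.resize(arm.get_image("wrist")[60:320,100:400,::-1],(600,520),interpolation=cv2.INTER_CUBIC)
cv2.imwrite("pics/c5.png",w);togo([.481,-.2757,.34],1.689)
E
```

```text
clock: 12.05
position: [0.4809, -0.2754, 0.1783]
ee_rot: [-2.118, -2.32, -0.0]
force: [0.4, -0.0, 0.6]
width: 0.394
gripper_force: 0.0
clock: 12.85
position: [0.481, -0.2759, 0.3412]
ee_rot: [2.117, 2.319, 0.002]
force: [-0.4, 0.3, -1.2]
width: 0.404
gripper_force: 0.0
clock 12.9 pos [ 0.48074263 -0.27543688  0.34020817] yaw 1.661785633828823 joints [-0.42  0.4   1.25  1.57 -0.38  1.45  0.95]
F [ 0.47  0.22 -1.13] T [-0.1   0.01 -0.03] w 0.4062204704176363 0.0
slide [-0.001   0.0008  0.0007] dr [ 0.002 -0.005 -0.227]
```

View pics/c5.png

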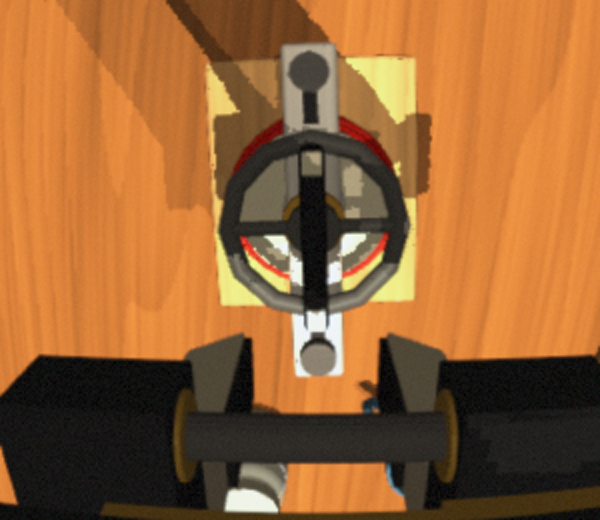

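The bar, from (313,163) to (316,320), lies along the beam and points at its marks at (310,108) and below. The gripper is clear.

```bash
python3 -c "
from cell import arm
print(arm.sign_off())"
```

```text
the job is handed in; nothing more can be done
None
```

The red-mould press is wound clockwise to firm (torque about 0.56 N m, roughly 0.08 rad into the clutch), let go with the bar lined up on the beam, and handed in at about 13 s; an early close slid over the top of the bar because the fingertips sat about 25 mm higher than reported, and I never went near the yellow press.

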